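# Gauge the opening of a hinged plate press

## Robot

A 7-joint arm with a two-finger parallel gripper is mounted at the origin on the work surface. World frame = base frame: x ahead of the robot, y to its left, z up, the work surface at z = 0. Lengths are in m, angles in rad, forces in N, time in s.
With the tool pointing down it reaches from about 0.4 to 0.85 m from the base axis. Payload 10.4 kg.
Tool frame: the origin (TCP) lies between the finger pads; the fingertips stand 22 mm ahead of it and the grasp point (between the pads) lies 3 mm ahead of it (r.nose_length is the distance from the TCP to the fingertips, in m); z points along the fingers, y is the line along which they close (so a half turn about z gives the same grasp; the last joint's range is limited). The gripper opens to 87 mm and grips with 3 to 60 N. Pads are 19 mm wide; open, the fingers measure 117 mm over their backs; the gripper's body (75 mm by 190 mm) begins 51 mm behind the grasp point.
Start: joints at [-1.176, 0.332, -0.065, 1.46, 0.022, 1.35, -0.088], TCP at [0.254, 0.571, 0.221] pointing down, gripper open.
Joint ranges: [-2.6, 2.6], [-0.5, 2.12], [-1.47, 1.34], [0.16, 2.42], [-1.27, 4.41], [0.06, 2.06], [-2.6, 2.6]. Speed limits (rad/s): [2.22, 2.22, 2.79, 2.79, 3.14, 3.14, 3.14].

## Interface

Orientations are given as a unit quaternion [x, y, z, w].
In Python, from bench import readout, cams, r gives the robot as it stands. The module is installed in compiled form; this text tells all that it offers.
- The arm moves only by the tool step_arm, never from a script. Its argument "deltas" is a list that holds one entry, the list of rows, each a list of 7 numbers: the turn, a rotation vector about the tool's x, y, z in rad, then the shift along the tool's x, y, z in m, then the opening in per cent of the stroke, from 0 (shut) to 100 (fully open). A call has 1 to 20 rows; each row is the pose to reach, as a shift and turn from the pose commanded when the call began, along the tool's axes at that moment; what a row does not reach only later rows make up. A row lasts 1/8 s, in which the tool goes at most 62.5 mm and 10.7 degrees, less where a joint would pass 70% of its speed; a pose out of reach is approached as far as the arm can. A call with a gripper value outside its range is refused whole. The fingers move at their own pace and stop on an object; "squeeze" is the grip in N (left out, the last holds). Time passes only in rows, so rows that repeat a pose let the fingers close. It gives the time, the measured TCP pose, the force, the opening and the grip force at its end, in the units of the state.
- readout.read_state(): the state, without advancing time (a new reading comes with each control period).
- cams.camera(name): name is "scene" or "top" or "wrist"; returns a dict with "img" (420x560x3 uint8, red, green, blue), "fx", "fy", "cx", "cy" (pixels), "k1" (the pictures are not rectified: a ray, as slopes to the right and down, at radius r is drawn at 1 + k1 r^2 times it, then the intrinsics apply), "origin" and "rotation" of the camera in the world; the wrist camera has in their place "T_tool_cam" (4x4, takes a point from camera to tool coordinates, whose origin is the TCP and whose axes are the flange's). Camera axes: x right, y up, looking along -z (the intrinsics and any distortion apply to the point x, -y, -z); pixel columns grow to the right and rows downward; lengths in m; the calibration is good to about 2 mm. A picture is of the moment at which its call begins: read the wrist's pose just before it. There is no depth.
- r.close_job(): hands the job in; it is judged then, once.
The state is a dict: "time": time; "joint_positions": joint angles; "joint_vel": joint speeds; "joint_torque": joint torques, N m; "ee_pos": TCP position; "eef_rot": TCP orientation; "ft_force": force on the tool from outside, world axes, zero at the start; "torque": the same for the moment, N m; "width": finger opening in m; "grip_force": force on a finger pad.
Only numpy, scipy, OpenCV 4.12 (cv2) and the standard library are available. Lean on these libraries where they do the work, as an engineer would, in place of code of your own. Each camera call takes 0.05 s, during which the arm holds its last target. There are 200 camera calls.

## Task

Free the press's hinged top plate by turning its black clamp knob anticlockwise (seen from above) all the way to its stop. Then pick up the gauge blade by its handle, lay the blade flat on the lower plate and slide it straight in under the top plate until it drags snugly between the two plates, without forcing it. Finish holding the blade there: keep your grip on the handle and do not let go; leave the other things on the bench where they are.

Things in the scene. Friction and masses are not known exactly. Their poses are not given: they have to be found in the camera images.
- press: plate press, fixed to the bench: white base 210 x 100 x 14 mm, a lower and a hinged top plate, at the far end a white block 50 x 70 mm, 78 mm high, with the clamp knob on it. Origin: centre of the base's underside, on the bench. Its x axis (level) is the way the blade goes in; z up. Hinge pin across at x = +35 mm, 42 mm above the bench, 94 mm long.
- mouth (a point): middle of the top plate's front edge, at the level of the lower plate's upper face, 50 mm before the press's origin (-x) and 40 mm above the bench. Axes as the press. The real upper face is 0 to 1.5 mm higher (set differently each time).
- anvil: lower plate, steel, 115 x 60 x 12 mm, level, does not give; origin at the centre of its upper face. It reaches 35 mm out in front of the top plate (towards -x), where a blade can be laid. Drag of the blade: 3 to 9 N against the push is snug, over 12 N is forcing it; it grows within a few mm.
- top_plate: aluminium plate 70 x 60 x 10 mm; origin on the hinge pin, the plate lies 15 to 85 mm from it towards -x. Clamped: level, gap 1 to 2.5 mm. Freed: front edge about 8 to 9.5 mm above the lower plate, narrowing to the hinge; a 4 mm blade first touches some 44 to 66 mm past the mouth. Pressed down by its weight (0.15 kg) and a spring (2.5 N m/rad); it swings up as the blade goes on.
- clamp (a joint): turn of the clamp knob, rad: 0 is fully clamped, it grows anticlockwise seen from above, up to the stop at 1.3, where the top plate is free; it stays where it is left (about 0.08 N m of friction). At the start 0 to 0.25. The knob's bar lies along the press's x axis at 0 and turns with it.
- clamp_grip (a point): where to grip the knob: on its upright axis, 103 mm above the bench, 70 mm past the press's origin (+x). The black knob: a disc 46 mm in diameter, 8 mm high (underside 79 mm above the bench) and on it an upright bar 46 long x 14 wide x 30 mm high (top 117 mm above the bench). The point turns with the knob, x along the bar.
- gauge: gauge blade, 0.1 to 0.17 kg: a flat steel strip 24 mm wide and 4 mm thick with an upright grey plastic handle block 40 long (x) x 14 wide (y) x 38 mm high. Origin: centre of the handle's underside, flush with the strip's underside. x points along the strip to its free end, 120 mm from the origin; z up. It starts lying flat on the mat, handle up.
- tip (a point): middle of the strip's free end, at its underside, 120 mm ahead (x) of the handle's centre.
- mat: black rubber mat, 260 x 200 x 3 mm, fixed flat on the bench; the gauge starts on it. Origin at the centre of its underside.
- vial: bystander, leave alone: small capped amber vial, 24 mm diameter, 45 mm high, on the far edge of the mat. Origin: centre of its underside.
- reagent: bystander, leave alone: amber bottle with black cap, 72 mm diameter, 150 mm high. Origin: centre of its underside.
- beaker: bystander, leave alone: glass beaker, 72 mm diameter, 95 mm high. Origin: centre of its underside.
- jar: bystander, leave alone: white plastic jar, 48 mm diameter, 55 mm high. Origin: centre of its underside.
- weight: bystander, leave alone: turned steel weight, 28 mm diameter, 42 mm high. Origin: centre of its underside.
- spatula: bystander, leave alone: steel spatula with a handle, 200 mm long, lying flat. Origin: middle of its length.
Not all that is in view belongs to the job. Leave any pink look-alike of the gauge alone.

How it is judged:
On the way, in this order (a step that is already met when the one before it is completed fails the run):
1. the clamp knob is turned to its stop, the blade still lying on the mat (value of joint clamp above 1.1 rad and height (world z) of gauge below 0.015 m), for 0.1 s.
2. the blade is held in the fingers, lifted off the mat (contact force between the fingers and gauge above 2 N and height (world z) of gauge above 0.02 m), for 0.2 s.
3. the blade drags snugly between both plates (contact force between gauge and top_plate between 1.5 and 10 N and contact force between gauge and anvil above 1.5 N and x of tip in the frame of mouth between 0.04 and 0.082 m and angle between the x axis of gauge and the x axis of press, either way round below 0.14 rad and angle between the z axis of gauge and the z axis of press, either way round below 0.08 rad and contact force between the fingers and top_plate below 1 N and contact force between the fingers and gauge above 2 N), for 0.2 s.
At the end, for the whole second after the job is handed in: Knob past 1.1 rad; blade gripped (over 2 N), at rest, level within 0.08 and straight within 0.14 rad, its end 40 to 82 mm past the mouth, pressed 1.5 to 10 N by the top plate and over 1.5 N by the lower; fingers not on the top plate (under 1 N); others within 30 mm of their start (all of step 3 and value of joint clamp above 1.1 rad and linear speed of gauge below 0.01 m/s and distance of each of vial, reagent, beaker, jar, weight, spatula from where it was at the start of the episode below 0.03 m); the arm keeps its last pose, push and grip.
It fails at once if the blade is forced (top plate presses it with over 25 N) (contact force between gauge and top_plate above 25 N).
It fails at once if a bystander is knocked away by more than 30 mm (distance of any of vial, reagent, beaker, jar, weight, spatula from where it was at the start of the episode above 0.03 m).
It also fails if it takes over 72 s, if anything falls off the work surface, if the arm or the gripper's body presses on something with over 40 N, if the wrist force passes 120 N, or if a joint passes its speed limit or range.

## Working session

There is one attempt and no reset: what is moved stays moved. The work goes in short steps, Python scripts to look and compute and a tool call to move; the robot and the scene stay as the last step left them, time stands still between calls to the robot, and variables do not carry over. Pictures are saved under pics/ and viewed, at most 10 in all, crops included, and the job is handed in when it is done.

Besides the shell and the picture viewer there is one more tool, called after ">>>" in YAML: its name, and indented under it one key for each argument. step_arm: Moves the arm, as the interface text tells. Its arguments: {"type":"object","properties":{"deltas":{"type":"array"},"squeeze":{"type":"number"}},"required":["deltas"]}

```bash
mkdir -p pics
cat > h.py <<'E'
import numpy as np, cv2
from scipy.spatial.transform import Rotation as R
from bench import readout, cams, r
def look(name, fn=None):
    s=readout.read_state(); c=cams.camera(name)
    if 'T_tool_cam' in c:
        T=np.eye(4); T[:3,:3]=R.from_quat(s['eef_rot']).as_matrix(); T[:3,3]=s['ee_pos']
        T=T@np.array(c['T_tool_cam']); c['origin']=T[:3,3]; c['rotation']=T[:3,:3]
    if fn: cv2.imwrite('pics/'+fn, c['img'][:,:,::-1])
    return c
def ray(c,u,v):
    K=np.array([[c['fx'],0,c['cx']],[0,c['fy'],c['cy']],[0,0,1.]])
    p=cv2.undistortPoints(np.array([[[u,v]]],float),K,np.array([c['k1'],0,0,0.]))[0,0]
    d=np.array(c['rotation'])@np.array([p[0],-p[1],-1]); return np.array(c['origin']),d
def onz(c,u,v,z):
    o,d=ray(c,u,v); return o+d*(z-o[2])/d[2]
def pix(c,P):
    q=np.array(c['rotation']).T@(np.array(P)-np.array(c['origin'])); x,y=q[0]/-q[2],-q[1]/-q[2]
    k=1+c['k1']*(x*x+y*y); return np.array([c['fx']*x*k+c['cx'],c['fy']*y*k+c['cy']])
E
python3 - <<'E'
from h import *
s=readout.read_state(); print(s)
for n in ['scene','top']:
    c=look(n,n+'0.png'); np.savez('pics/'+n+'.npz',**c); print(n,c['origin'],np.round(c['rotation'],3).tolist(),c['fx'],c['k1'])
E
```

```text
{'time': 0.0, 'joint_positions': array([-1.17559428,  0.33286223, -0.06468744,  1.4609591 ,  0.02162494,
        1.34989468, -0.08849888]), 'joint_vel': array([-1.19856955e-03,  2.37571161e-04,  2.52674101e-05, -6.88832345e-04,
       -4.22582365e-04,  1.92089339e-03,  1.83798253e-03]), 'joint_torque': array([ 1.11917957e-04, -6.23257184e+01,  2.49044312e-02, -3.89904642e+01,
       -6.12307666e-02,  3.95988591e-02,  1.28397865e-04]), 'ee_pos': array([0.25345559, 0.57086881, 0.22035145]), 'eef_rot': array([ 2.07377018e-01,  9.78260836e-01, -7.06421172e-04, -1.00987344e-04]), 'ft_force': array([0.82928118, 0.8415491 , 0.02409413]), 'torque': array([-0.0539728 ,  0.01290913,  0.03232069]), 'grip_force': 0.0, 'width': 0.08710761184941963}
scene [ 1.23339302 -0.09125963  0.81680622] [0.288, 0.26, 0.599, 0.7] 438.0605468775085 -0.05483360419311332
top [ 2.94880684e-01 -5.81221563e-04  1.26814009e+00] [0.072, -0.056, -0.696, 0.713] 454.1479841510182 -0.03889044288328817
```

View pics/top0.png

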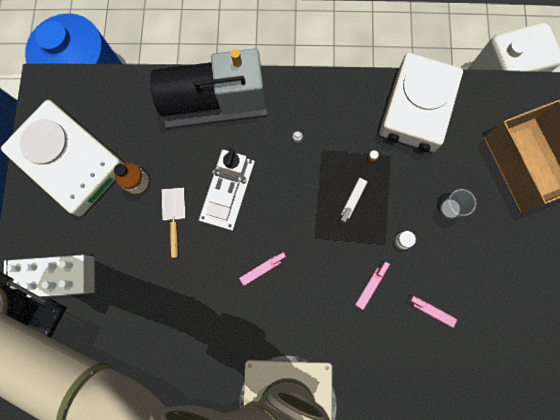

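View pics/scene0.png

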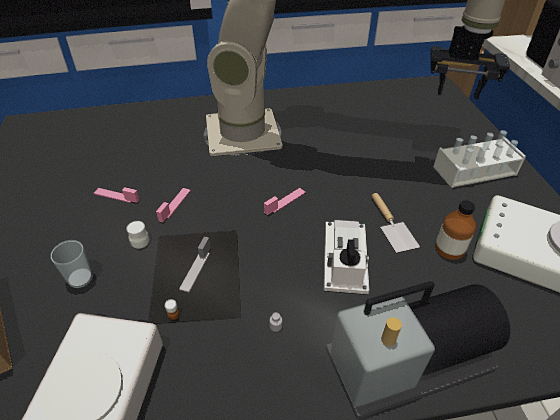

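The top view shows the press near (228,188) with its knob at (231,160). The gauge lies on the mat, handle near (346,213) and free end near (362,181). Pink decoys are at the bottom. The rotation comes as a quaternion, so I'll fix the helper and then measure.

```bash
sed -i "s/    if fn:/    else: c['rotation']=R.from_quat(c['rotation']).as_matrix()\n    if fn:/" h.py
python3 - <<'E'
from h import *
c=look('top'); im=c['img'].astype(int)
print('check base',pix(c,[0,0,0]))
def rect(x0,x1,y0,y1,thr,z):
    m=np.zeros(im.shape[:2],np.uint8); m[y0:y1,x0:x1]=(im[y0:y1,x0:x1].min(2)>thr)
    cs=max(cv2.findContours(m,0,2)[0],key=cv2.contourArea)
    P=np.array([onz(c,*p[0],z)[:2] for p in cs])
    q=cv2.minAreaRect((P*1000).astype(np.float32)); return q,cv2.boxPoints(q),P
for a in [(195,262,145,235,150,.014),]:
    q,b,P=rect(*a); print('press',q,b.tolist())
q,b,P=rect(335,370,172,225,90,.005); print('gauge',q,b.tolist())
print('mouthish', [onz(c,231,158,.117)])
t=np.hstack([cv2.resize(c['img'][140:240,190:260],None,fx=6,fy=6,interpolation=2)[:600],cv2.resize(c['img'][170:230,335:375],None,fx=9,fy=10,interpolation=2)])
cv2.imwrite('pics/crop.png',t[:,:,::-1]);print(t.shape)
E
```

```text
check base [287.78901581 406.06397397]
press ((579.5678100585938, 187.2858123779297), (99.83699798583984, 209.75115966796875), 74.89369201660156) [[465.3070068359375, 166.42401123046875], [667.81005859375, 111.76058959960938], [693.82861328125, 208.14761352539062], [491.3255615234375, 262.81103515625]]
gauge ((561.5916137695312, -171.92230224609375), (26.63843536376953, 135.39035034179688), 63.948726654052734) [[494.9247131347656, -154.15826416015625], [616.5595703125, -213.61834716796875], [628.258544921875, -189.68634033203125], [506.6236572265625, -130.22625732421875]]
mouthish [array([0.64248402, 0.16438522, 0.117     ])]
(600, 780, 3)
```

View pics/crop.png

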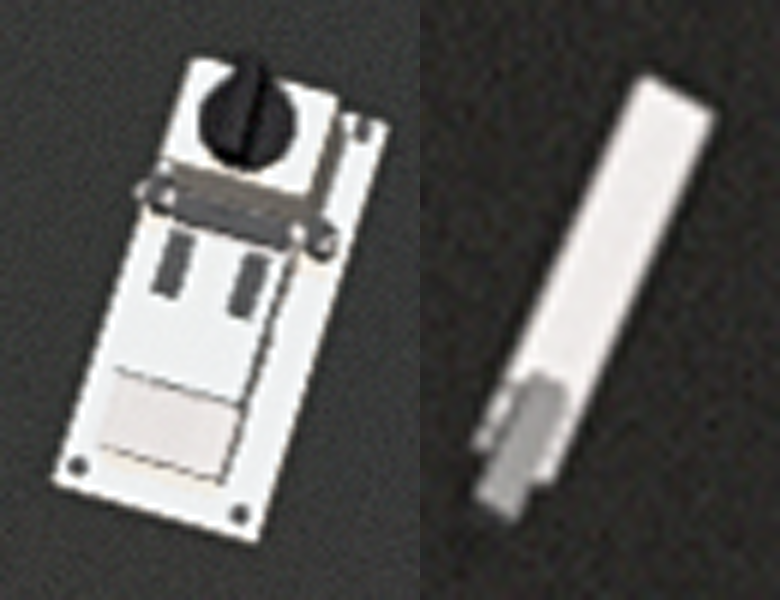

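```bash
cat >> h.py <<'E'
def mv(P,ydeg):
    "row numbers to reach TCP P pointing down with tool y at world angle ydeg"
    s=readout.read_state(); M=R.from_quat(s['eef_rot']); a=np.radians(ydeg)
    y=np.array([np.cos(a),np.sin(a),0]); z=np.array([0,0,-1.]); x=np.cross(y,z)
    T=R.from_matrix(np.c_[x,y,z])
    print('row',np.round((M.inv()*T).as_rotvec(),4),np.round(M.inv().apply(np.array(P)-s['ee_pos']),4))
E
python3 -c "
from h import *
mv([.60,.168,.26],-98)"
```

```text
row [-1.0000e-04  1.5000e-03  2.8634e+00] [-0.4802 -0.2278 -0.0392]
```

>>> step_arm:
  deltas:
    - [[0, 0, 2.863, -0.48, -0.228, -0.039, 100], [0, 0, 2.863, -0.48, -0.228, -0.039, 100], [0, 0, 2.863, -0.48, -0.228, -0.039, 100], [0, 0, 2.863, -0.48, -0.228, -0.039, 100], [0, 0, 2.863, -0.48, -0.228, -0.039, 100], [0, 0, 2.863, -0.48, -0.228, -0.039, 100], [0, 0, 2.863, -0.48, -0.228, -0.039, 100], [0, 0, 2.863, -0.48, -0.228, -0.039, 100], [0, 0, 2.863, -0.48, -0.228, -0.039, 100], [0, 0, 2.863, -0.48, -0.228, -0.039, 100], [0, 0, 2.863, -0.48, -0.228, -0.039, 100], [0, 0, 2.863, -0.48, -0.228, -0.039, 100], [0, 0, 2.863, -0.48, -0.228, -0.039, 100], [0, 0, 2.863, -0.48, -0.228, -0.039, 100], [0, 0, 2.863, -0.48, -0.228, -0.039, 100], [0, 0, 2.863, -0.48, -0.228, -0.039, 100], [0, 0, 2.863, -0.48, -0.228, -0.039, 100], [0, 0, 2.863, -0.48, -0.228, -0.039, 100]]

```text
time: 2.4
ee_pos: [0.5997, 0.1682, 0.26]
eef_rot: [0.998, -0.069, -0.0, -0.0]
ft_force: [0.7, -1.0, -0.7]
width: 0.0867
grip_force: 0.0
```

Run:
```python
from h import *
s=readout.read_state(); print(s['time'],s['ee_pos'],s['eef_rot'],s['joint_positions'])
c=look('wrist','w1.png'); print(c['origin'],c['T_tool_cam'])
o=np.array([.5796,.1873,0]);R_=R.from_euler('z',-15.1,degrees=True)
for p in [[.07,0,.117],[.045,.035,.078],[.045,-.035,.078],[.095,.035,.078],[-.05,0,.051],[.105,.05,.014]]: print(p,pix(c,o+R_.apply(p)).round(1))
```

```text
2.4 [0.5997148  0.16815338 0.25999572] [ 9.97626387e-01 -6.88591209e-02 -1.14504320e-04 -3.05710088e-06] [-0.81146632  0.3424587   0.60930011  1.43664232 -0.19559793  1.42356556
 -1.90946286]
[0.67631362 0.15821848 0.42420159] [[ 1.18316694e-03  9.60936309e-01  2.76767068e-01  7.71998021e-02]
 [ 9.99999300e-01 -1.12819603e-03 -3.57851745e-04 -6.81735751e-04]
 [-3.16252266e-05  2.76767298e-01 -9.60936971e-01 -1.64223552e-01]
 [ 0.00000000e+00  0.00000000e+00  0.00000000e+00  1.00000000e+00]]
[0.07, 0, 0.117] [274.2 152.5]
[0.045, 0.035, 0.078] [241.5 167.3]
[0.045, -0.035, 0.078] [302.7 175. ]
[0.095, 0.035, 0.078] [245.7 121.6]
[-0.05, 0, 0.051] [264.2 239.7]
[0.105, 0.05, 0.014] [240.2 111.7]
```

View pics/w1.png

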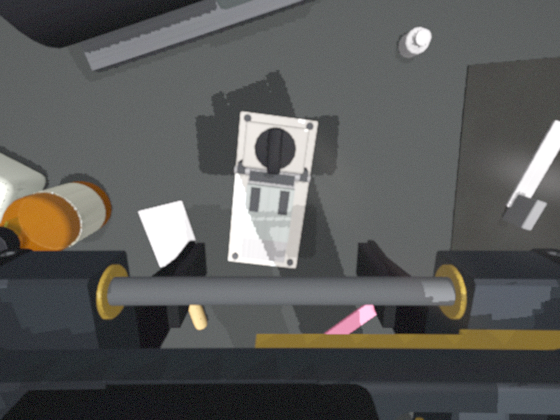

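The wrist view matches my press estimate: the knob is at (274,150), with the bar nearly vertical in the image. I'll zoom in to get its angle.

Run:
```python
from h import *
im=cv2.imread('pics/w1.png')[118:183,235:315]
im=np.clip(im.astype(float)*2.5,0,255).astype(np.uint8)
cv2.imwrite('pics/w1c.png',cv2.resize(im,None,fx=8,fy=8,interpolation=2))
```

```text
(no output)
```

View pics/w1c.png

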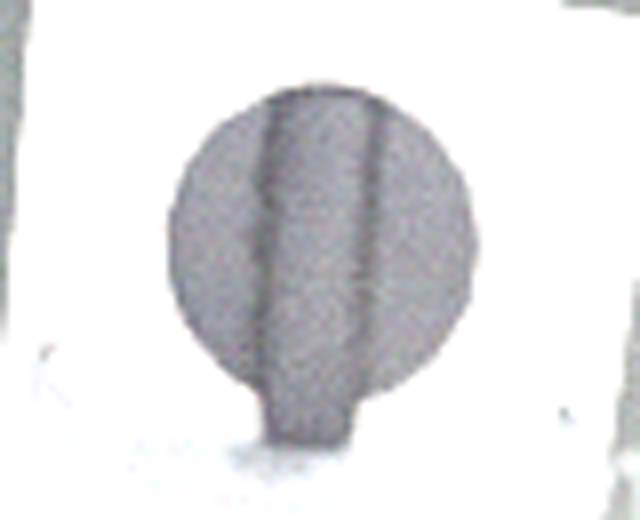

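The bar's top runs from about (325,95) to (308,442) in the crop, which is (275.6,130) to (273.5,173) in the full picture.

Run:
```python
from h import *
c=look('wrist')
a=onz(c,275.6,130.3,.117);b=onz(c,273.5,173.2,.117);d=a-b
print(a,b,(a+b)/2,np.linalg.norm(d),np.degrees(np.arctan2(d[1],d[0])))
m=(a+b)/2; yaw=np.degrees(np.arctan2(d[1],d[0]))
mv([m[0],m[1],.113],yaw-90); mv([m[0],m[1],.16],yaw-90)
```

```text
[0.66806159 0.16461552 0.117     ] [0.62687947 0.17264187 0.117     ] [0.64747053 0.1686287  0.117     ] 0.04195699699717231 -11.028640691923115
row [-0.      0.0001  0.0541] [ 0.0472 -0.0071  0.1471]
row [-0.      0.0001  0.0541] [ 0.0472 -0.0071  0.1001]
```

>>> step_arm:
  deltas:
    - [[0, 0, 0.054, 0.047, -0.007, 0.08, 100], [0, 0, 0.054, 0.047, -0.007, 0.12, 60], [0, 0, 0.054, 0.047, -0.007, 0.147, 45], [0, 0, 0.054, 0.047, -0.007, 0.147, 45], [0, 0, 0.054, 0.047, -0.007, 0.147, 45], [0, 0, 0.054, 0.047, -0.007, 0.147, 0], [0, 0, 0.054, 0.047, -0.007, 0.147, 0], [0, 0, 0.054, 0.047, -0.007, 0.147, 0], [0, 0, 0.054, 0.047, -0.007, 0.147, 0], [0, 0, 0.054, 0.047, -0.007, 0.147, 0]]
  squeeze: 25

```text
time: 3.75
ee_pos: [0.6473, 0.1685, 0.1133]
eef_rot: [0.995, -0.097, 0.0, -0.0]
ft_force: [-0.1, -0.9, 1.7]
width: 0.013
grip_force: 25.0
```

>>> step_arm:
  deltas:
    - [[0, 0, -0.15, 0, 0, 0, 0], [0, 0, -0.3, 0, 0, 0, 0], [0, 0, -0.45, 0, 0, 0, 0], [0, 0, -0.6, 0, 0, 0, 0], [0, 0, -0.75, 0, 0, 0, 0], [0, 0, -0.9, 0, 0, 0, 0], [0, 0, -1.05, 0, 0, 0, 0], [0, 0, -1.15, 0, 0, 0, 0], [0, 0, -1.2, 0, 0, 0, 0], [0, 0, -1.22, 0, 0, 0, 0], [0, 0, -1.22, 0, 0, 0, 0]]

```text
time: 5.12
ee_pos: [0.6472, 0.1687, 0.1133]
eef_rot: [0.871, 0.491, 0.0, -0.0]
ft_force: [-1.9, -0.4, 2.7]
width: 0.0131
grip_force: 25.0
```

Run:
```python
from h import *
s=readout.read_state(); print(s['torque'],s['ft_force'],s['width'],R.from_quat(s['eef_rot']).as_matrix()[:,1], s['joint_positions'])
c=look('wrist','w2.png')
```

```text
[ 0.04113325  0.54585833 -0.03739334] [-1.93200237 -0.35866852  2.6936985 ] 0.013111006268526315 [ 8.55364006e-01 -5.18027356e-01 -2.75365526e-04] [-0.56454513  0.51191922  0.33310619  1.47849107 -0.17449125  1.1803821
 -0.74913529]
```

View pics/w2.png

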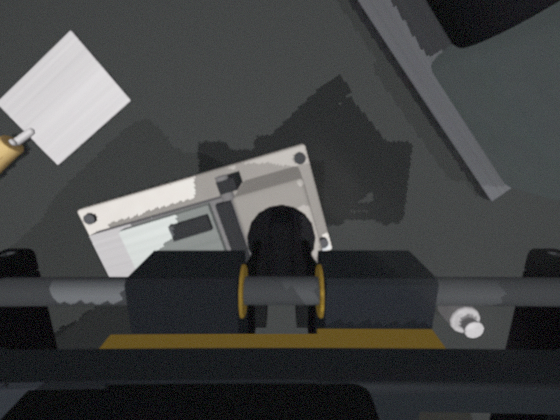

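The gripper has turned with the knob: the bar is at about 58.8°, so the clamp is at about 1.29 rad. I'll nudge it onto the stop, then release and rise.

>>> step_arm:
  deltas:
    - [[0, 0, -0.02, 0, 0, 0, 0], [0, 0, -0.04, 0, 0, 0, 0], [0, 0, -0.04, 0, 0, 0, 0]]

```text
time: 5.55
ee_pos: [0.6473, 0.1687, 0.1133]
eef_rot: [0.861, 0.509, 0.0, -0.0]
ft_force: [-3.0, 1.6, 4.2]
width: 0.0131
grip_force: 25.1
```

Run:
```python
from h import *
s=readout.read_state(); y=R.from_quat(s['eef_rot']).as_matrix()[:,1]; print(s['torque'],np.degrees(np.arctan2(y[1],y[0])))
```

```text
[ 0.20511602  0.70192857 -0.17093637] -28.857091344080228
```

The torque rose, so the knob is on its stop.

>>> step_arm:
  deltas:
    - [[0, 0, -0.03, 0, 0, 0, 60], [0, 0, -0.03, 0, 0, 0, 60], [0, 0, -0.03, 0, 0, 0, 60], [0, 0, -0.03, 0, 0, -0.05, 60], [0, 0, -0.03, 0, 0, -0.1, 60], [0, 0, -0.03, 0, 0, -0.13, 60]]

```text
time: 6.3
ee_pos: [0.648, 0.1683, 0.246]
eef_rot: [0.853, 0.521, 0.001, 0.0]
ft_force: [0.8, -0.3, 0.3]
width: 0.0517
grip_force: 0.0
```

```bash
python3 -c "
from h import *
mv([.47,-.13,.22],-116)"
```

```text
row [ 2.0000e-04 -3.4000e-03  1.5501e+00] [-0.3468 -0.0221  0.0253]
```

>>> step_arm:
  deltas:
    - [[0, 0, 1.55, -0.347, -0.022, 0.025, 100], [0, -0.003, 1.55, -0.347, -0.022, 0.025, 100], [0, -0.003, 1.55, -0.347, -0.022, 0.025, 100], [0, -0.003, 1.55, -0.347, -0.022, 0.025, 100], [0, -0.003, 1.55, -0.347, -0.022, 0.025, 100], [0, -0.003, 1.55, -0.347, -0.022, 0.025, 100], [0, -0.003, 1.55, -0.347, -0.022, 0.025, 100], [0, -0.003, 1.55, -0.347, -0.022, 0.025, 100], [0, -0.003, 1.55, -0.347, -0.022, 0.025, 100], [0, -0.003, 1.55, -0.347, -0.022, 0.025, 100], [0, -0.003, 1.55, -0.347, -0.022, 0.025, 100]]

```text
time: 7.68
ee_pos: [0.4693, -0.1302, 0.2181]
eef_rot: [0.975, -0.224, -0.001, 0.001]
ft_force: [0.4, 1.3, 0.4]
width: 0.0867
grip_force: 0.0
```

Run:
```python
from h import *
s=readout.read_state(); print(s['joint_positions'])
c=look('wrist','w3.png')
o=np.array([.5146,-.149,.003]);R_=R.from_euler('z',-26.05,degrees=True)
for p in [[0,0,.038],[.12,.012,.004],[.12,-.012,.004],[.02,.007,.038],[-.02,-.007,.038]]: print(p,pix(c,o+R_.apply(p)).round(1))
im=c['img'].astype(int)
m=(im.min(2)>130).astype(np.uint8)
for q in cv2.findContours(m,0,2)[0]:
    if cv2.contourArea(q)>300: print(cv2.contourArea(q),cv2.minAreaRect(q))
```

```text
[-0.43288951  0.00706835  0.61981859  1.84519566 -0.00300153  1.29292559
 -1.83507366]
[0, 0, 0.038] [279. 147.]
[0.12, 0.012, 0.004] [268.3  31.5]
[0.12, -0.012, 0.004] [290.4  31.6]
[0.02, 0.007, 0.038] [272.5 128. ]
[-0.02, -0.007, 0.038] [285.3 165.3]
459.5 ((178.64706420898438, 326.0882568359375), (13.548388481140137, 56.76603698730469), 30.963756561279297)
3609.0 ((281.0609130859375, 290.569580078125), (345.9673767089844, 22.81915283203125), 0.787521243095398)
986.5 ((525.0, 240.5), (19.0, 68.0), 90.0)
1028.0 ((400.0117492675781, 233.94705200195312), (28.851755142211914, 63.45216369628906), 12.52880859375)
5898.5 ((36.07438278198242, 186.05772399902344), (130.80938720703125, 74.0802230834961), 89.157470703125)
3556.0 ((456.2113342285156, 142.6494903564453), (101.02693939208984, 52.59493637084961), 23.962486267089844)
2766.0 ((280.0, 98.0), (134.0, 24.0), 90.0)
828.5 ((529.0, 9.5), (19.0, 60.0), 90.0)
553.0 ((60.0, 9.5), (19.0, 42.0), 90.0)
```

View pics/w3.png

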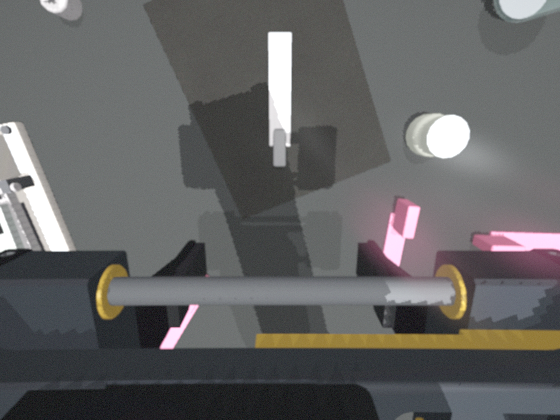

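The wrist view agrees with the gauge estimate: the handle is at (279,147) and the strip end at row 31, both where predicted.

```bash
python3 -c "
from h import *
mv([.5146,-.149,.0325],-116.05)"
```

```text
row [0.0018 0.0019 0.0025] [ 0.0493 -0.0032  0.1855]
```

>>> step_arm:
  deltas:
    - [[0.002, 0.002, 0.002, 0.049, -0.003, 0.05, 60], [0.002, 0.002, 0.002, 0.049, -0.003, 0.1, 60], [0.002, 0.002, 0.002, 0.049, -0.003, 0.14, 60], [0.002, 0.002, 0.002, 0.049, -0.003, 0.17, 60], [0.002, 0.002, 0.002, 0.049, -0.003, 0.185, 60], [0.002, 0.002, 0.002, 0.049, -0.003, 0.185, 60], [0.002, 0.002, 0.002, 0.049, -0.003, 0.185, 0], [0.002, 0.002, 0.002, 0.049, -0.003, 0.185, 0], [0.002, 0.002, 0.002, 0.049, -0.003, 0.185, 0], [0.002, 0.002, 0.002, 0.049, -0.003, 0.185, 0], [0.002, 0.002, 0.002, 0.049, -0.003, 0.185, 0], [0.002, 0.002, 0.002, 0.049, -0.003, 0.185, 0]]
  squeeze: 40

```text
time: 9.22
ee_pos: [0.5143, -0.1491, 0.0331]
eef_rot: [0.974, -0.226, 0.0, -0.0]
ft_force: [-1.3, -0.3, 2.5]
width: 0.0133
grip_force: 40.0
```

>>> step_arm:
  deltas:
    - [[0, 0, 0, 0, 0, -0.03, 0], [0, 0, 0, 0, 0, -0.06, 0], [0, 0, 0, 0, 0, -0.1, 0], [0, 0, 0, 0, 0, -0.11, 0], [0, 0, 0, 0, 0, -0.11, 0]]

```text
time: 9.85
ee_pos: [0.5143, -0.1489, 0.1428]
eef_rot: [0.974, -0.226, 0.0, -0.0]
ft_force: [0.5, 0.3, -2.1]
width: 0.0134
grip_force: 40.0
```

```bash
python3 -c "
from h import *
s=readout.read_state();print(s['ft_force'],s['torque'],s['width'])
mv([.4058,.2342,.12],-105.1)"
```

```text
[ 0.53450093  0.33630523 -2.09811945] [ 0.03910265  0.2215564  -0.04594082] 0.01340562964467254
row [-0.0006 -0.0003 -0.1914] [-0.2657 -0.2964  0.023 ]
```

>>> step_arm:
  deltas:
    - [[0, 0, -0.04, -0.053, -0.059, 0, 0], [0, 0, -0.08, -0.085, -0.095, 0, 0], [0, 0, -0.12, -0.117, -0.13, 0, 0], [0, 0, -0.16, -0.149, -0.166, 0, 0], [0, 0, -0.191, -0.181, -0.202, 0, 0], [0, 0, -0.191, -0.213, -0.237, 0, 0], [0, 0, -0.191, -0.244, -0.272, 0.01, 0], [0, 0, -0.191, -0.266, -0.296, 0.023, 0], [0, 0, -0.191, -0.266, -0.296, 0.023, 0], [0, 0, -0.191, -0.266, -0.296, 0.023, 0], [0, 0, -0.191, -0.266, -0.296, 0.023, 0]]

```text
time: 11.22
ee_pos: [0.4058, 0.2326, 0.1199]
eef_rot: [0.991, -0.133, -0.0, 0.0]
ft_force: [-0.3, 0.4, -1.1]
width: 0.0132
grip_force: 40.0
```

Run:
```python
from h import *
s=readout.read_state();print(s['ft_force'],s['torque'])
c=look('wrist','w4.png')
o=np.array([.5796,.1873,0]);R_=R.from_euler('z',-15.1,degrees=True)
M=R.from_quat(s['eef_rot'])
for p in [[.120,.012,.026],[.120,-.012,.026]]: print('tip pred',pix(c,s['ee_pos']+M.apply([p[0],-p[1],p[2]])).round(1))
for p in [[-.05,.03,.058],[-.05,-.03,.058],[-.085,.03,.0408],[-.085,-.03,.0408],[-.105,.05,.014],[-.105,-.05,.014]]: print(p,pix(c,o+R_.apply(p)).round(1))
```

```text
[-0.29440412  0.39967758 -1.1233788 ] [-0.033175    0.20130263  0.01220708]
tip pred [261.   39.6]
tip pred [304.3  39.7]
[-0.05, 0.03, 0.058] [234.   37.2]
[-0.05, -0.03, 0.058] [325.2  37. ]
[-0.085, 0.03, 0.0408] [239.6  96.1]
[-0.085, -0.03, 0.0408] [320.1  96. ]
[-0.105, 0.05, 0.014] [221.  123.7]
[-0.105, -0.05, 0.014] [339.  123.6]
```

View pics/w4.png

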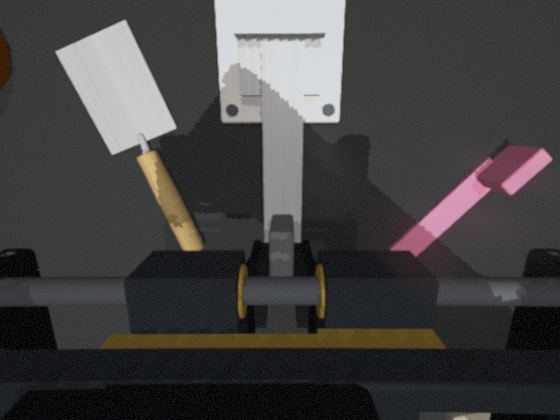

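The wrist view shows the blade straight, tip at row 38 and columns 261–304. The press edges fall where predicted. Next I'll centre and lower the blade.

```bash
python3 -c "
from h import *
mv([.4058,.2342,.074],-105.1)"
```

```text
row [-0.0002 -0.0001 -0.0024] [-0.0004 -0.0013  0.0461]
```

>>> step_arm:
  deltas:
    - [[0, 0, -0.002, 0, -0.0015, 0.02, 0], [0, 0, -0.002, 0, -0.0015, 0.035, 0], [0, 0, -0.002, 0, -0.0015, 0.046, 0], [0, 0, -0.002, 0, -0.0015, 0.046, 0], [0, 0, -0.002, 0, -0.0015, 0.046, 0]]

```text
time: 11.9
ee_pos: [0.4062, 0.2353, 0.0745]
eef_rot: [0.991, -0.131, 0.0, -0.0]
ft_force: [0.6, 0.8, -0.8]
width: 0.0133
grip_force: 40.0
```

>>> step_arm:
  deltas:
    - [[0, 0, 0, 0, 0, 0.001, 0], [0, 0, 0, 0, 0, 0.002, 0], [0, 0, 0, 0, 0, 0.002, 0]]

```text
time: 12.28
ee_pos: [0.4059, 0.2352, 0.0721]
eef_rot: [0.991, -0.131, 0.0, -0.0]
ft_force: [-0.6, -0.3, -1.8]
width: 0.0133
grip_force: 40.0
```

>>> step_arm:
  deltas:
    - [[0, 0, 0, 0, 0, 0.001, 0], [0, 0, 0, 0, 0, 0.001, 0]]

```text
time: 12.52
ee_pos: [0.4058, 0.2352, 0.071]
eef_rot: [0.991, -0.131, -0.0, -0.0]
ft_force: [-0.3, -0.6, -0.9]
width: 0.0138
grip_force: 40.0
```

>>> step_arm:
  deltas:
    - [[0, 0, 0, 0, 0, 0.0005, 0], [0, 0, 0, 0, 0, 0.0005, 0], [0, 0, 0, 0, 0, 0.0005, 0]]

```text
time: 12.9
ee_pos: [0.4059, 0.2352, 0.0706]
eef_rot: [0.991, -0.131, 0.0, -0.0]
ft_force: [-0.3, 0.6, -0.4]
width: 0.0132
grip_force: 40.0
```

```bash
python3 -c "
from h import *
s=readout.read_state();print(s['ft_force'],s['torque'],s['ee_pos'])"
```

```text
[-0.33821339  0.60184838 -0.42091676] [0.04107654 0.19413742 0.03375149] [0.40589146 0.23518428 0.07060556]
```

>>> step_arm:
  deltas:
    - [[0, 0, 0, 0, 0, 0.0005, 0], [0, 0, 0, 0, 0, 0.0005, 0], [0, 0, 0, 0, 0, 0.0005, 0]]

```text
time: 13.28
ee_pos: [0.4059, 0.2352, 0.0701]
eef_rot: [0.991, -0.131, 0.0, -0.0]
ft_force: [-0.8, -0.5, -0.1]
width: 0.0133
grip_force: 40.0
```

```bash
python3 -c "
from h import *
s=readout.read_state();print(s['ft_force'],s['torque'],s['ee_pos'])"
```

```text
[-0.83625326 -0.46228544 -0.10563333] [-0.00174042  0.24517343 -0.03705765] [0.40585817 0.23523211 0.07009506]
```

>>> step_arm:
  deltas:
    - [[0, 0, 0, 0, 0.001, 0.0005, 0], [0, 0, 0, 0, 0.001, 0.0005, 0], [0, 0, 0, 0, 0.001, 0.0005, 0]]

```text
time: 13.65
ee_pos: [0.4057, 0.2343, 0.0696]
eef_rot: [0.991, -0.131, 0.0, -0.0]
ft_force: [-0.5, 0.4, -0.1]
width: 0.0133
grip_force: 40.0
```

```bash
python3 -c "
from h import *
s=readout.read_state();print(s['ft_force'],s['torque'],s['ee_pos'])"
```

```text
[-0.5057575   0.36931967 -0.12738895] [0.1137398  0.12118595 0.02839282] [0.40567482 0.23430762 0.0696261 ]
```

>>> step_arm:
  deltas:
    - [[0, 0, 0, 0, 0, 0.0005, 0], [0, 0, 0, 0, 0, 0.0005, 0], [0, 0, 0, 0, 0, 0.0005, 0]]

```text
time: 14.02
ee_pos: [0.4055, 0.2343, 0.0691]
eef_rot: [0.991, -0.131, -0.0, -0.0]
ft_force: [-0.7, 1.4, 0.1]
width: 0.0135
grip_force: 40.0
```

```bash
python3 -c "
from h import *
s=readout.read_state();print(s['ft_force'],s['torque'],s['ee_pos'])"
```

```text
[-0.70833903  1.4078674   0.09250014] [0.15942787 0.28899092 0.07267788] [0.40551609 0.23427304 0.06907118]
```

>>> step_arm:
  deltas:
    - [[0, 0, 0, 0.005, 0, -0.0006, 0], [0, 0, 0, 0.01, 0, -0.0006, 0], [0, 0, 0, 0.015, 0, -0.0006, 0], [0, 0, 0, 0.02, 0, -0.0006, 0], [0, 0, 0, 0.025, 0, -0.0006, 0], [0, 0, 0, 0.03, 0, -0.0006, 0], [0, 0, 0, 0.035, 0, -0.0006, 0], [0, 0, 0, 0.04, 0, -0.0006, 0], [0, 0, 0, 0.045, 0, -0.0006, 0], [0, 0, 0, 0.047, 0, -0.0006, 0], [0, 0, 0, 0.047, 0, -0.0006, 0], [0, 0, 0, 0.047, 0, -0.0006, 0]]

```text
time: 15.52
ee_pos: [0.4513, 0.222, 0.0698]
eef_rot: [0.991, -0.131, 0.0, -0.0]
ft_force: [0.6, 0.5, 0.3]
width: 0.0134
grip_force: 40.0
```

```bash
cat > st.py <<'E'
from h import *
F=[];T=[]
for i in range(4):
    s=readout.read_state(); F.append(s['ft_force']); T.append(s['torque'])
    if i<3: cams.camera('wrist')
M=R.from_quat(s['eef_rot']); q=R.from_euler('z',-15.1,degrees=True).inv().apply(s['ee_pos']-[.5796,.1873,0])
f=R.from_euler('z',-15.1,degrees=True).inv()
print('F press',f.apply(np.mean(F,0)).round(2),'T',f.apply(np.mean(T,0)).round(3),'std',np.std(F,0).round(2),'tip past mouth',(q[0]+.17).round(4),'y',q[1].round(4),'z',q[2].round(4),'w',s['width'],'tool x in press',f.apply(M.as_matrix()[:,0]).round(3))
E
python3 st.py
```

```text
F press [1.24 0.53 0.41] T [ 0.094 -0.106  0.002] std [0.65 0.46 0.59] tip past mouth 0.037 y 0.0001 z 0.0698 w 0.013370046504518769 tool x in press [1.    0.001 0.001]
```

>>> step_arm:
  deltas:
    - [[0, 0, 0, 0.002, 0, 0, 0], [0, 0, 0, 0.004, 0, 0, 0], [0, 0, 0, 0.006, 0, 0, 0], [0, 0, 0, 0.006, 0, 0, 0]]

```text
time: 16.18
ee_pos: [0.4569, 0.2205, 0.0697]
eef_rot: [0.991, -0.131, 0.0, -0.0]
ft_force: [-2.6, 0.5, 2.4]
width: 0.0135
grip_force: 40.0
```

```bash
python3 st.py
```

```text
F press [-2.31  0.6   3.02] T [0.1   0.567 0.015] std [0.62 0.54 0.37] tip past mouth 0.0429 y 0.0001 z 0.0697 w 0.013495786469412362 tool x in press [1.    0.001 0.   ]
```

>>> step_arm:
  deltas:
    - [[0, 0, 0, 0.001, 0, 0, 0], [0, 0, 0, 0.002, 0, 0, 0], [0, 0, 0, 0.003, 0, 0, 0], [0, 0, 0, 0.003, 0, 0, 0]]

```text
time: 16.82
ee_pos: [0.4597, 0.2197, 0.0697]
eef_rot: [0.991, -0.131, 0.0, -0.0]
ft_force: [-3.4, 1.3, 4.0]
width: 0.0131
grip_force: 40.0
```

```bash
python3 st.py
```

```text
F press [-3.43  0.17  4.69] T [0.073 0.866 0.042] std [0.19 0.34 0.45] tip past mouth 0.0458 y 0.0001 z 0.0697 w 0.01348763770939022 tool x in press [1.    0.001 0.   ]
```

>>> step_arm:
  deltas:
    - [[0, 0, 0, 0, 0, -0.0005, 0], [0, 0, 0, 0, 0, -0.001, 0], [0, 0, 0, 0, 0, -0.001, 0]]

```text
time: 17.35
ee_pos: [0.4597, 0.2192, 0.0704]
eef_rot: [0.991, -0.131, 0.0, 0.0]
ft_force: [-0.9, 0.1, 0.0]
width: 0.0135
grip_force: 40.0
```

```bash
python3 st.py
```

```text
F press [-0.02 -0.05 -0.91] T [-0.024  0.125  0.018] std [0.55 0.36 0.77] tip past mouth 0.0458 y -0.0003 z 0.0705 w 0.013237171176769594 tool x in press [1.    0.001 0.   ]
```

>>> step_arm:
  deltas:
    - [[0, 0, 0, 0.001, 0, 0.0002, 0], [0, 0, 0, 0.002, 0, 0.0002, 0], [0, 0, 0, 0.003, 0, 0.0002, 0], [0, 0, 0, 0.003, 0, 0.0002, 0]]

```text
time: 18.0
ee_pos: [0.4627, 0.2188, 0.0705]
eef_rot: [0.991, -0.131, 0.0, -0.0]
ft_force: [-0.2, 0.2, -0.9]
width: 0.0135
grip_force: 40.0
```

```bash
python3 st.py
```

```text
F press [ 0.01  0.01 -0.88] T [-0.05   0.117  0.006] std [0.38 0.3  0.5 ] tip past mouth 0.0489 y 0.0 z 0.0705 w 0.0129154762455942 tool x in press [1.    0.001 0.   ]
```

>>> step_arm:
  deltas:
    - [[0, 0, 0, 0.001, 0, 0, 0], [0, 0, 0, 0.002, 0, 0, 0], [0, 0, 0, 0.003, 0, 0, 0], [0, 0, 0, 0.003, 0, 0, 0]]

```text
time: 18.65
ee_pos: [0.4656, 0.2181, 0.0705]
eef_rot: [0.991, -0.131, 0.0, -0.0]
ft_force: [-0.5, 0.5, -1.1]
width: 0.0135
grip_force: 40.0
```

```bash
python3 st.py
```

```text
F press [-0.19  0.12 -0.98] T [-0.051  0.114  0.022] std [0.58 0.32 0.23] tip past mouth 0.0518 y 0.0 z 0.0705 w 0.013544791072952667 tool x in press [1.    0.001 0.   ]
```

>>> step_arm:
  deltas:
    - [[0, 0, 0, 0.001, 0, 0, 0], [0, 0, 0, 0.002, 0, 0, 0], [0, 0, 0, 0.003, 0, 0, 0], [0, 0, 0, 0.003, 0, 0, 0]]

```text
time: 19.3
ee_pos: [0.4685, 0.2173, 0.0705]
eef_rot: [0.991, -0.131, 0.0, -0.0]
ft_force: [0.6, -0.1, -1.6]
width: 0.0129
grip_force: 40.0
```

```bash
python3 st.py
```

```text
F press [ 0.43  0.47 -0.99] T [-0.057  0.113  0.006] std [0.66 0.33 0.56] tip past mouth 0.0548 y 0.0 z 0.0705 w 0.013695965362957606 tool x in press [1.    0.001 0.   ]
```

>>> step_arm:
  deltas:
    - [[0, 0, 0, 0.001, 0, 0, 0], [0, 0, 0, 0.002, 0, 0, 0], [0, 0, 0, 0.003, 0, 0, 0], [0, 0, 0, 0.003, 0, 0, 0]]

```text
time: 19.95
ee_pos: [0.4712, 0.2166, 0.0704]
eef_rot: [0.991, -0.131, -0.0, -0.0]
ft_force: [-1.2, 0.3, 0.1]
width: 0.0132
grip_force: 40.0
```

```bash
python3 st.py
```

```text
F press [-1.34 -0.09 -0.53] T [-0.014  0.412  0.008] std [0.09 0.1  0.4 ] tip past mouth 0.0577 y 0.0001 z 0.0705 w 0.013108323182395014 tool x in press [1.    0.001 0.   ]
```

>>> step_arm:
  deltas:
    - [[0, 0, 0, 0.0005, 0, 0, 0], [0, 0, 0, 0.001, 0, 0, 0], [0, 0, 0, 0.0015, 0, 0, 0], [0, 0, 0, 0.0015, 0, 0, 0]]

```text
time: 20.6
ee_pos: [0.4726, 0.2162, 0.0704]
eef_rot: [0.991, -0.131, -0.0, -0.0]
ft_force: [-2.4, 1.4, 0.2]
width: 0.0132
grip_force: 40.0
```

```bash
python3 st.py
```

```text
F press [-3.03  0.15  0.41] T [-0.017  0.807 -0.017] std [0.59 0.45 0.35] tip past mouth 0.0592 y 0.0001 z 0.0704 w 0.01314391036356543 tool x in press [ 1.     0.001 -0.   ]
```

>>> step_arm:
  deltas:
    - [[0, 0, 0, 0.0005, 0, 0, 0], [0, 0, 0, 0.001, 0, 0, 0], [0, 0, 0, 0.001, 0, 0, 0]]

```text
time: 21.12
ee_pos: [0.4736, 0.2159, 0.0704]
eef_rot: [0.991, -0.131, -0.0, -0.0]
ft_force: [-3.4, 0.2, 0.7]
width: 0.0133
grip_force: 40.0
```

```bash
python3 st.py
```

```text
F press [-3.3  -0.27  0.6 ] T [-0.042  0.946  0.01 ] std [0.33 0.27 0.25] tip past mouth 0.0602 y 0.0001 z 0.0704 w 0.01348837019926306 tool x in press [ 1.     0.001 -0.   ]
```

>>> step_arm:
  deltas:
    - [[0, 0, 0, 0.0005, 0, 0, 0], [0, 0, 0, 0.001, 0, 0, 0], [0, 0, 0, 0.001, 0, 0, 0], [0, 0, 0, 0.001, 0, 0, 0]]

```text
time: 21.78
ee_pos: [0.4746, 0.2157, 0.0705]
eef_rot: [0.991, -0.131, -0.0, -0.0]
ft_force: [-3.5, 1.6, 1.9]
width: 0.0133
grip_force: 40.0
```

```bash
python3 st.py; python3 -c "
from h import *
look('wrist','w5.png')"
```

```text
F press [-4.66 -0.19  1.11] T [-0.021  1.272  0.01 ] std [0.66 0.49 0.59] tip past mouth 0.0612 y 0.0 z 0.0704 w 0.013247020828996444 tool x in press [ 1.     0.001 -0.   ]
```

View pics/w5.png

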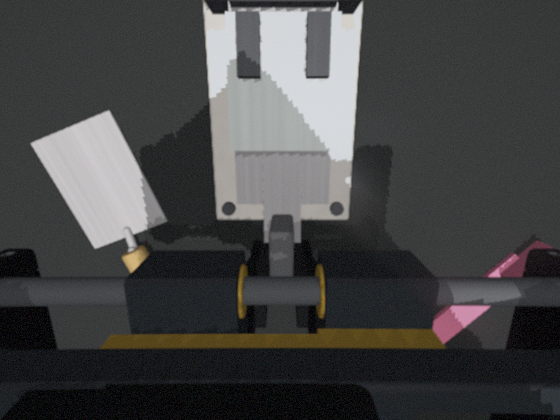

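The blade is under the top plate, straight and centred (columns 264–301), and dragging at about 4.7 N, which is in the snug range. I'll hold briefly and hand in.

>>> step_arm:
  deltas:
    - [[0, 0, 0, 0, 0, 0, 0], [0, 0, 0, 0, 0, 0, 0], [0, 0, 0, 0, 0, 0, 0], [0, 0, 0, 0, 0, 0, 0]]

```text
time: 22.48
ee_pos: [0.4746, 0.2157, 0.0704]
eef_rot: [0.991, -0.131, 0.0, -0.0]
ft_force: [-3.5, 1.0, 1.0]
width: 0.0134
grip_force: 40.0
```

```bash
python3 st.py; python3 -c "
from h import *
print(r.close_job())"
```

```text
F press [-4.51  0.24  0.82] T [-3.000e-02  1.209e+00  1.000e-03] std [0.53 0.36 0.31] tip past mouth 0.0613 y 0.0 z 0.0704 w 0.013376040430037123 tool x in press [1.    0.001 0.   ]
the job is handed in; nothing more can be done
None
```

I turned the knob to its stop, slid the blade in to about 61 mm past the mouth with about 4.5 N of drag, and handed the job in at about 22 s with the handle still gripped; no verdict came back.

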